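# Free the tool rest from its left-hand clamp nut and store it

## Robot

A 7-joint arm with a two-finger parallel gripper is mounted at the origin on a cart in front of the work surface, level with it; the furniture and walls round the work are solid. World frame = base frame: x ahead of the robot, y to its left, z up, the work surface at z = 0. Lengths are in m, angles in rad, forces in N, time in s.
With the tool pointing down it reaches from about 0.4 to 0.85 m from the base axis. Payload 10.4 kg.
Tool frame: the origin (TCP) lies at the very end of the fingers, on their centre line; the grasp point (between the pads) lies 19 mm behind it; x points along the fingers, y is the direction in which the jaws open and shut, and the axes are right-handed (so a half turn about x gives the same grasp; the last joint's range is limited). The gripper opens to 85 mm and grips with 20 to 120 N. Pads are 22 mm wide; open, the fingers measure 114 mm over their backs; the gripper's body (76 mm by 85 mm) begins 54 mm behind the grasp point. The pads swing forward as they close: fully open they stand 13 mm farther back than shut.
Start: joints at [-1.341, 0.332, -0.065, 1.46, 0.022, 1.35, -0.088], TCP at [0.156, 0.605, 0.231] pointing down, gripper open.
Joint ranges: [-2.6, 2.6], [-0.5, 2.12], [-1.47, 1.34], [0.16, 2.42], [-1.27, 4.41], [0.06, 2.06], [-2.6, 2.6]. Speed limits (rad/s): [2.22, 2.22, 2.79, 2.79, 3.14, 3.14, 3.14].

## Interface

Orientations are given as a unit quaternion [x, y, z, w].
In Python, from workcell import monitor, camera, ticket, regions_of gives the robot as it stands.
- The arm moves only by the tool step_arm, never from a script. Its argument "increments" is a list of rows, each a list of 5 numbers: the finger opening in m, from 0 to 0.0854, then the shift along the world's x, y, z in m, then the turn about the world's z in rad. A call has 1 to 12 rows; each row shifts and turns the commanded pose from where the row before left it; what a row does not reach is not made up. A row lasts 1/12 s, in which the tool goes at most 41.7 mm and 7.16 degrees, less where a joint would pass 70% of its speed; a pose out of reach is approached as far as the arm can. A call with a gripper value outside its range is refused whole. The fingers move at their own pace and stop on an object; "force" is the grip in N (left out, the last holds). Time passes only in rows, so rows that do not move let the fingers close. It gives the time, the measured TCP pose, the force and the opening at its end, in the units of the state.
- monitor.get_obs(): the state, without advancing time (a new reading comes with each control period).
- camera(name): name is "scene" or "top" or "wrist"; returns a dict with "color" (420x560x3 uint8, red, green, blue), "range_z" (420x560 float32, m along the optical axis (not along the pixel's ray), 0 where there is no reading), "fx", "fy", "cx", "cy" (pixels), "cam_to_world" (4x4, takes a point from camera to world coordinates). Camera axes: x right, y up, looking along -z (the intrinsics and any distortion apply to the point x, -y, -z); pixel columns grow to the right and rows downward; lengths in m; the calibration is good to about 2 mm. A picture is of the moment at which its call begins.
- ticket.hand_in(): hands the job in, once; it reports no verdict.
Trained networks look in a picture, given as the dict that the camera call returned (one of the last four; its "shot" number tells which), for a name from the list of things; names that differ only in an ending like _2 or _b are one class to them, and where a whole thing is asked for, a point or a joint stands for the part that bears it (a point fixed in the world has none). Each returns a list of dicts, best first, with "p" (0 to 1); they miss things now and then, are a little off and sometimes report something else, mostly with a low value. They report only what shows in the picture. A call takes as long as a camera call. They do not tell look-alikes from the thing itself.
- regions_of(picture, query): "region" (420x560 bool, what is visible of it) and "centre" ([row, column] in pixels, amid what is visible of it).
The state is a dict: "clock": time; "joint_pos": joint angles; "joint_velocities": joint speeds; "tau": joint torques, N m; "position": TCP position; "ee_rot": TCP orientation; "ft_force": force on the tool from outside, world axes, zero at the start; "torque": the same for the moment, N m; "grip_width": opening from 0.0 (shut) to 1.0 (fully open).
Only numpy, scipy, OpenCV 4.12 (cv2) and the standard library are available. Lean on these libraries where they do the work, as an engineer would, in place of code of your own. Each camera call takes 0.05 s, during which the arm holds its last target. There are 200 camera calls.

## Task

Take the aluminium tool rest out of the grey grinding-jig base and store it flat in its wooden cradle, with its upright rib at the tall end board. The T-bar clamp nut has a left-hand thread: turn it about half a turn looser, never tighter, then draw the rest out by its rib, set it down flat on the bare bench, let go, and take it again across its body to lay it in the cradle, because there is no finger room behind the rib there. Leave the jars and the glue bottle standing where they are.

Things in the scene. Friction and masses are not known exactly. Their poses are not given: they have to be found in the camera images.
- base: grey jig base, 118 x 100 x 44 mm, fixed. Origin on the bench under the clamp stud's axis; x along its channel towards the open far end. Plate x=-37..+81 mm, 12 mm thick; two cheeks (inner faces y=+-27 mm, tops 44 mm above the bench) cover the sides of the rest, so there only its rib can be gripped. The rest slides out towards +x.
- nut (a joint): turn of the clamp nut, rad: grows as it turns CLOCKWISE seen from above, which loosens it (left-hand thread). It rises 3 mm/rad (steep multi-start thread) and stays as left (0.15 Nm). Starts tight at 0 to 0.3, stop at 3.3; below -0.15 is overtightened. Its 32 mm flange sits in a pocket 3 mm deep in the rest's top, so the rest can slide freely only with the nut past 2.2.
- nut_grip (a point): centre of the captive nut's dark steel T-bar, on the stud axis. The bar is 54 mm long along the point's y axis, 12 mm thick along its x, 28 mm high (+-14 mm); it turns and rises with the nut. At the start 64 to 65 mm above the bench.
- rest: the whole aluminium tool rest, 0.2 to 0.4 kg. Once the nut is loose it can be eased up a few mm to slide without drag. Origin on its underside at the seat of the stud; when clamped it lies 12 mm above the base's origin, axes as the base's. To be lifted free it must first slide at least 45 mm towards the base's +x, so that the nut's flange clears its rear end.
- rest_grip (a point): point near the rest's centre of mass, 27 mm ahead (+x) of its origin, half-way up its body (14 mm over its underside). x along its length towards the rib, y across, z up. The body is 102 mm long (+-51 mm about this point), 50 mm wide, 28 mm high, with an open 16 mm slot from the rear (-x) end.
- rest_rib (a point): middle of the rest's upright rib, 45 mm ahead (+x) of rest_grip and 35 mm above it. The rib is 10 mm thick along x, 50 mm wide along y, and stands 40 mm above the body's top (from 21 mm below to 19 mm above this point).
- cradle: wooden cradle, fixed. Origin on the bench where the rest's origin lies (seen from above) when home; axes as the rest's then: x towards the tall end board. Floor 8 mm up, lips to 14 mm, end board 82 mm high, 14 mm thick. Pocket x=-28..+82 mm, y=+-29 mm: 4 mm of play each side. At home rest_grip is at x=+27 mm, y=0, 22 mm up, the rib 4 mm from the end board.
- bench_mid (a point): fixed mark on the bench top (z=0) at x=0.52, y=-0.12. Round it, from x=0.45 (the front edge is at 0.43) to 0.62 and y=-0.45 to 0.30, the bench is bare but for the things listed here; a propped board, its top 125 mm up, covers x>0.56 where y>0.09.
- jar_teal_mid (a point): bystander: clear jar with a teal lid, 60 mm diameter, 109 mm tall; point at its centre
- jar_blue_mid (a point): bystander: clear jar with a blue lid, 64 mm diameter, 88 mm tall; point at its centre
- glue_mid (a point): bystander: glue bottle with an orange nozzle, 48 mm diameter, 131 mm tall; point at its centre
There are look-alikes about, which are no part of the job. There is more than one size of the cradle; the one meant has the size given above.

How it is judged:
By the outcome, as a careful person would: the job done as asked, in the order asked, and still so for the second after the job is handed in, with the robot touching nothing.
It also fails if it takes over 72 s, if anything falls off the work surface, if the arm or the gripper's body presses on something with over 40 N, if the wrist force passes 120 N, or if a joint passes its speed limit or range.

## Working session

There is one attempt and no reset: what is moved stays moved. The work goes in short steps, Python scripts to look and compute and a tool call to move; the robot and the scene stay as the last step left them, time stands still between calls to the robot, and variables do not carry over. Pictures are saved under pics/ and viewed, about 8 in all and at most 12, crops included, and the job is handed in when it is done.

Besides the shell and the picture viewer there is one more tool, called as a command line: name --pt "numbers of a row" for each row, then --argument value for the rest. step_arm: Moves the arm, as the interface text tells. Its arguments: {"type":"object","properties":{"increments":{"type":"array"},"force":{"type":"number"}},"required":["increments"]}

```bash
mkdir -p pics; cat > h.py <<'E'
import numpy as np, cv2
from workcell import monitor, camera, ticket, regions_of
def pts(c):
    z=c["range_z"]; r,q=np.mgrid[0:z.shape[0],0:z.shape[1]]
    P=np.stack([(q-c["cx"])/c["fx"]*z,-(r-c["cy"])/c["fy"]*z,-z,np.ones_like(z)],-1)
    W=P@np.array(c["cam_to_world"]).T
    W=W[...,:3]; W[z<=0]=np.nan
    return W
def save(c,n): cv2.imwrite(f"pics/{n}.png",cv2.cvtColor(c["color"],cv2.COLOR_RGB2BGR))
E
python3 - <<'E'
from h import *
o=monitor.get_obs(); print({k:np.round(v,3).tolist() for k,v in o.items()})
ims=[]
for n in ["scene","top"]:
    c=camera(n); ims.append(c["color"]); W=pts(c); print(n,[k for k in c], np.round(c["cam_to_world"],3).tolist())
    for q in ["base","nut_grip","rest","cradle","jar_teal_mid","jar_blue_mid","glue_mid"]:
        for d in regions_of(c,q):
            if d["p"]<.2: continue
            m=d["region"]; print(n,q,round(d["p"],2),np.round(d["centre"]).tolist(),m.sum(),np.round(np.nanmedian(W[m],0),3), np.round(np.nanpercentile(W[m],[2,98],axis=0),3).tolist())
    np.savez(f"{n}0.npz",W=W,color=c["color"])
im=np.vstack(ims)[:,:,::-1]
cv2.imwrite("pics/a.png",ims[0][:,:,::-1]);cv2.imwrite("pics/b.png",ims[1][:,:,::-1])
E
```

```text
{'clock': 0.0, 'joint_pos': [-1.341, 0.333, -0.065, 1.461, 0.022, 1.35, -0.088], 'joint_velocities': [-0.001, 0.001, 0.001, -0.0, 0.001, -0.002, -0.0], 'tau': [-0.001, -62.545, 0.048, -39.162, 0.016, 0.01, -0.0], 'position': [0.156, 0.605, 0.231], 'ee_rot': [0.089, 0.702, -0.09, 0.701], 'ft_force': [-1.033, -0.67, 0.461], 'torque': [-0.048, -0.001, 0.014], 'grip_width': 1.001}
scene ['color', 'range_z', 'fx', 'fy', 'cx', 'cy', 'cam_to_world', 'shot'] [[-0.78, 0.475, -0.407, 0.195], [-0.625, -0.589, 0.512, 0.406], [0.004, 0.654, 0.756, 0.834], [0.0, 0.0, 0.0, 1.0]]
scene base 0.65 [193.0, 347.0] 1110 [ 0.51  -0.253  0.032] [[0.474, -0.356, 0.004], [0.584, -0.236, 0.08]]
scene base 0.4 [254.0, 290.0] 1835 [ 0.529 -0.02   0.01 ] [[0.448, -0.066, 0.003], [0.591, 0.03, 0.082]]
scene rest 0.73 [184.0, 339.0] 456 [ 0.556 -0.283  0.04 ] [[0.488, -0.311, 0.018], [0.584, -0.26, 0.081]]
scene cradle 0.87 [257.0, 288.0] 1803 [ 0.527 -0.019  0.01 ] [[0.447, -0.063, 0.003], [0.577, 0.03, 0.082]]
scene cradle 0.86 [302.0, 242.0] 1029 [0.535 0.143 0.007] [[0.482, 0.111, 0.003], [0.57, 0.181, 0.059]]
[... 896 characters left out ...]
5  0.04 ] [[0.491, -0.312, 0.026], [0.59, -0.26, 0.083]]
top cradle 0.9 [239.0, 207.0] 484 [0.532 0.145 0.007] [[0.484, 0.108, 0.0], [0.575, 0.178, 0.06]]
top cradle 0.57 [240.0, 258.0] 935 [ 0.52  -0.018  0.01 ] [[0.456, -0.064, 0.002], [0.576, 0.028, 0.084]]
top jar_teal_mid 0.77 [177.0, 280.0] 366 [ 0.691 -0.091  0.106] [[0.67, -0.119, 0.044], [0.723, -0.064, 0.112]]
top jar_blue_mid 0.61 [234.0, 397.0] 459 [ 0.521 -0.435  0.085] [[0.494, -0.47, 0.011], [0.55, -0.415, 0.092]]
top jar_blue_mid 0.61 [236.0, 345.0] 741 [ 0.516 -0.278  0.039] [[0.478, -0.335, 0.006], [0.589, -0.238, 0.081]]
top glue_mid 0.64 [244.0, 160.0] 298 [0.503 0.277 0.083] [[0.485, 0.262, 0.002], [0.529, 0.317, 0.125]]
```

```bash
python3 - <<'E'
import numpy as np,cv2
a=np.load("scene0.npz")["color"];b=np.load("top0.npz")["color"]
A=cv2.resize(a[120:400,160:440],(800,800))[:600]
A=cv2.resize(a[120:330,180:460],(800,600),interpolation=cv2.INTER_CUBIC)
B=cv2.resize(b[150:290,130:410],(800,400),interpolation=cv2.INTER_CUBIC)
cv2.imwrite("pics/c.png",A[:,:,::-1]);cv2.imwrite("pics/d.png",B[:,:,::-1])
E
```

```text
(no output)
```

View pics/c.png

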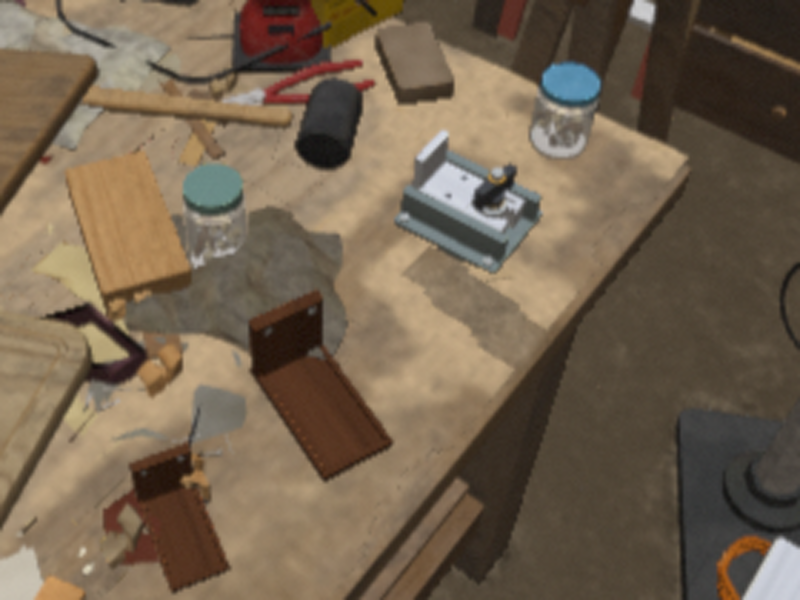

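View pics/d.png

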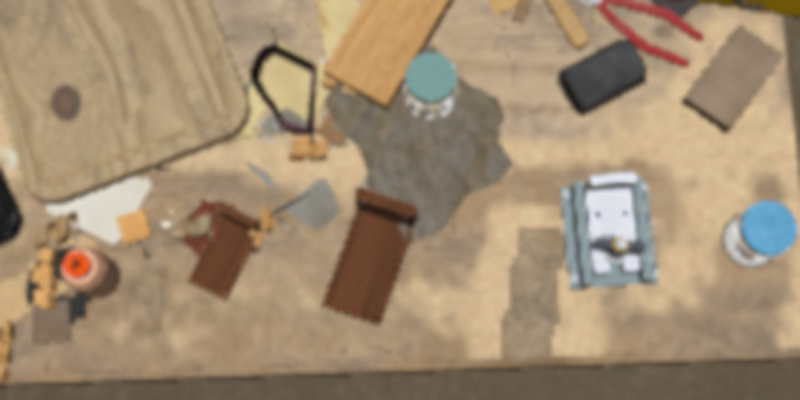

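step_arm --pt "0.085 0.033 -0.02 0.002 -0.045" --pt "0.085 0.033 -0.02 0.002 -0.045" --pt "0.085 0.033 -0.02 0.002 -0.045" --pt "0.085 0.033 -0.02 0.002 -0.045" --pt "0.085 0.033 -0.02 0.002 -0.045" --pt "0.085 0.033 -0.02 0.002 -0.045" --pt "0.085 0.033 -0.02 0.002 -0.045" --pt "0.085 0.033 -0.02 0.002 -0.045" --pt "0.085 0.033 -0.02 0.002 -0.045" --pt "0.085 0.012 -0.036 0 -0.045" --pt "0.085 0.012 -0.036 0 -0.045" --pt "0.085 0.012 -0.036 0 -0.045"

```text
clock: 1.8
position: [0.49, 0.3154, 0.2492]
ee_rot: [0.274, 0.652, -0.274, 0.652]
ft_force: [-0.1, 0.3, -0.3]
grip_width: 0.993
```

step_arm --pt "0.085 0.012 -0.036 0 -0.045" --pt "0.085 0.012 -0.036 0 -0.045" --pt "0.085 0.012 -0.036 0 -0.045" --pt "0.085 0.012 -0.036 0 -0.045" --pt "0.085 0.012 -0.036 0 -0.045" --pt "0.085 0.012 -0.036 0 -0.045" --pt "0.085 0.012 -0.036 0 -0.045" --pt "0.085 0.012 -0.036 0 -0.045" --pt "0.085 0.0 -0.036 0 -0.045" --pt "0.085 -0.015 -0.035 0 -0.045" --pt "0.085 -0.015 -0.035 0 -0.045" --pt "0.085 -0.015 -0.035 0 -0.045"

```text
clock: 2.8
position: [0.5395, -0.1136, 0.2493]
ee_rot: [0.438, 0.555, -0.438, 0.555]
ft_force: [0.8, -1.2, -0.1]
grip_width: 0.995
```

step_arm --pt "0.085 -0.015 -0.035 0 -0.045" --pt "0.085 -0.015 -0.035 0 -0.045" --pt "0.085 -0.015 -0.035 0 -0.045" --pt "0.085 -0.01 -0.025 0 -0.045" --pt "0.085 0 0 0 -0.045"

```text
clock: 3.22
position: [0.482, -0.2483, 0.25]
ee_rot: [0.499, 0.5, -0.5, 0.501]
ft_force: [-0.0, -0.4, -0.7]
grip_width: 0.996
```

```bash
python3 - <<'E'
from h import *
o=monitor.get_obs(); print({k:np.round(v,3).tolist() for k,v in o.items()})
c=camera("wrist"); save(c,"w1"); W=pts(c); np.savez("w1.npz",W=W,color=c["color"]); print(np.round(c["cam_to_world"],3).tolist())
for q in ["nut_grip","rest","base","rest_rib"]:
    for d in regions_of(c,q):
        m=d["region"]; print(q,round(d["p"],2),np.round(d["centre"]).tolist(),m.sum(),np.round(np.nanmedian(W[m],0),4))
E
```

```text
{'clock': 3.217, 'joint_pos': [-0.241, 0.148, 0.705, 1.688, -0.097, 1.341, 0.483], 'joint_velocities': [-0.092, 0.011, -0.024, -0.004, -0.025, 0.001, -0.616], 'tau': [-0.464, -36.449, 2.511, -38.671, -0.426, -0.06, 2.432], 'position': [0.482, -0.248, 0.25], 'ee_rot': [0.499, 0.5, -0.5, 0.501], 'ft_force': [-0.014, -0.413, -0.679], 'torque': [-0.027, -0.01, 0.023], 'grip_width': 0.996}
[[1.0, -0.001, -0.001, 0.482], [0.001, 0.944, 0.331, -0.163], [0.001, -0.331, 0.944, 0.393], [0.0, 0.0, 0.0, 1.0]]
nut_grip 0.94 [215.0, 304.0] 614 [ 0.5116 -0.2817  0.078 ]
rest 0.96 [209.0, 342.0] 3096 [ 0.5588 -0.2829  0.0412]
base 0.92 [186.0, 313.0] 4601 [ 0.5182 -0.258   0.0433]
rest_rib 0.8 [209.0, 344.0] 3008 [ 0.5598 -0.2831  0.0413]
```

View pics/w1.png

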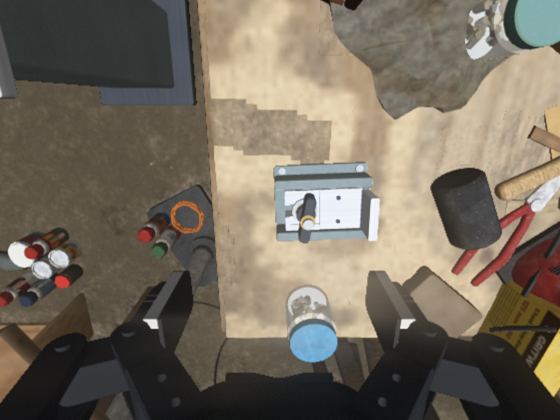

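```bash
cat >> h.py <<'E'
def rect(P):
    (c,s,a)=cv2.minAreaRect((P[:,:2]*1000).astype(np.float32)); return np.round(c,1),np.round(s,1),round(a,1)
def box(W,x0,x1,y0,y1,z0,z1):
    m=(W[...,0]>x0)&(W[...,0]<x1)&(W[...,1]>y0)&(W[...,1]<y1)&(W[...,2]>z0)&(W[...,2]<z1); return W[m]
E
python3 - <<'E'
from h import *
W=np.load("w1.npz")["W"]
P=box(W,.49,.55,-.33,-.24,.07,.085); print("bar",len(P),P[:,2].max(),rect(P[P[:,2]>.074]))
P=box(W,.56,.62,-.34,-.23,.074,.09); print("rib",rect(P),np.median(P[:,2]))
P=box(W,.45,.62,-.36,-.21,.042,.046);print("cheeks",rect(P))
# cheek inner/outer edges: fit line of each cheek top
for lo,hi in [(-.27,-.22),(-.35,-.30)]:
    P=box(W,.46,.60,lo,hi,.0415,.0465); print(len(P),rect(P),np.polyfit(P[:,0]-.52,P[:,1],1))
T=np.load("top0.npz")["W"]
for z0,z1 in [(.074,.09),(.011,.017),(.004,.011)]:
    P=box(T,.42,.62,-.1,.07,z0,z1);print(len(P),rect(P))
S=np.load("scene0.npz")["W"]
for z0,z1 in [(.074,.09),(.011,.017),(.004,.011)]:
    P=box(S,.42,.62,-.1,.07,z0,z1);print(len(P),rect(P))
E
```

```text
bar 456 0.08452791021755374 (array([ 513.5, -287.7]), array([53.4, 15.5]), 87.2)
rib (array([ 585.3, -285.7]), array([10.3, 50.2]), 1.7) 0.08052508225821109
cheeks (array([ 535.3, -287.3]), array([114.5,  77.7]), 1.9)
1096 (array([ 534.4, -259.8]), array([114.6,  22.7]), 2.1) [ 0.0292602  -0.25592419]
818 (array([ 534.9, -313.4]), array([111.4,  27.2]), 0.6) [ 0.05549022 -0.31847614]
106 (array([568.7, -38.6]), array([68.5, 14.3]), 69.4)
377 (array([525.7, -17.9]), array([161.4, 190.9]), 87.9)
1264 (array([519.9, -15.4]), array([169.6, 199.8]), 89.6)
164 (array([565.6, -37.3]), array([70.7, 16. ]), 68.4)
399 (array([541.7, -22.4]), array([121.1, 194.7]), 55.4)
1844 (array([520. , -14.9]), array([200. , 169.5]), 0.2)
```

step_arm --pt "0.085 0.016 -0.02 -0.02 -0.025" --pt "0.085 0.0155 -0.0195 -0.02 -0.025" --pt "0.085 0 0 -0.035 0" --pt "0.085 0 0 -0.035 0" --pt "0.085 0 0 -0.03 0" --pt "0.085 0 0 0 0" --pt "0.085 0 0 0 0"

```text
clock: 4.05
position: [0.5166, -0.2802, 0.1087]
ee_rot: [-0.508, -0.492, 0.509, -0.49]
ft_force: [-0.4, -0.4, 1.4]
grip_width: 0.995
```

```bash
python3 - <<'E'
from h import *
c=camera("wrist"); save(c,"w2"); W=pts(c)
P=box(W,.49,.55,-.33,-.24,.07,.085); print("bar",len(P),rect(P[P[:,2]>.074]), rect(P[P[:,2]>.077]),np.percentile(P[:,2],95))
P=box(W,.56,.62,-.34,-.23,.074,.09); print("rib",rect(P))
o=monitor.get_obs();print(np.round(o["position"],4),np.round(o["ee_rot"],3))
E
```

```text
bar 1260 (array([ 513.7, -287.7]), array([53.3, 16.3]), 88.0) (array([ 513.9, -288. ]), array([52.5, 16.4]), 75.4) 0.0810167763897426
rib (array([ 585.4, -283.1]), array([10.5, 46.5]), 2.2)
[ 0.5176 -0.281   0.1105] [ 0.509  0.491 -0.509  0.491]
```

View pics/w2.png

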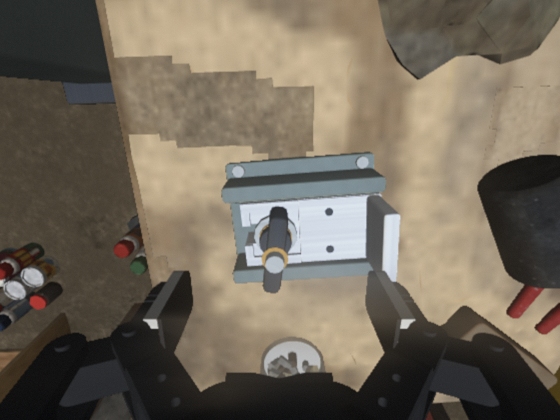

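```bash
python3 - <<'E'
from h import *
c=camera("wrist"); W=pts(c)
d=regions_of(c,"nut_grip")[0]; m=d["region"]; print(d["p"],m.sum())
for P in (W[m&(W[...,2]>.074)], box(W,.49,.54,-.33,-.24,.074,.0795)):
    q=P[:,:2]; r=q-q.mean(0); u=np.linalg.svd(r,full_matrices=0)[2][0]; print(len(P),q.mean(0),np.degrees(np.arctan2(u[1],u[0]))%180)
    for y in np.arange(-.32,-.255,.006):
        s=P[abs(P[:,1]-y)<.003]
        if len(s): print(round(y,3),len(s),np.round(np.percentile(s[:,0],[3,50,97])*1000,1),np.round(np.median(s[:,2])*1000,1))
o=monitor.get_obs();print(np.round(o["position"],4),o["clock"],o["joint_velocities"].__abs__().max() if hasattr(o["joint_velocities"],'max') else '')
E
```

```text
0.57 1461
1054 [ 0.51412733 -0.2835138 ] 81.84135465408211
-0.314 38 [506.7 511.5 515.7] 78.5
-0.308 140 [505.4 511.1 516.6] 79.0
-0.302 131 [506.4 511.6 516.8] 78.9
-0.296 23 [507.2 509.2 515. ] 78.7
-0.29 17 [506.1 507.3 521.1] 80.2
-0.284 121 [506.8 512.6 520.6] 80.0
-0.278 176 [509.5 515.2 520.9] 78.9
-0.272 170 [510.5 516.1 521.7] 78.9
-0.266 178 [511.3 516.4 521.9] 78.7
-0.26 60 [512.8 516.5 520.9] 76.3
795 [ 0.51437419 -0.28375072] 81.98772862181536
-0.314 38 [506.5 511.5 515.8] 78.4
-0.308 106 [505.3 511.3 516.7] 78.6
-0.302 115 [506.3 511.7 517.5] 78.6
-0.296 36 [506.5 508.9 518.2] 78.0
-0.29 7 [509.4 520.5 521.7] 79.2
-0.284 29 [507.8 515.7 521.2] 79.0
-0.278 124 [509.5 514.7 520.9] 78.5
-0.272 126 [510.4 516.2 521.7] 78.5
-0.266 154 [511.3 517.  522.5] 78.3
-0.26 60 [512.8 516.5 520.9] 76.3
[ 0.5183 -0.2816  0.1117] 4.2 0.0057299465754155525
```

step_arm --pt "0.085 -0.0045 -0.0065 0 -0.06" --pt "0.085 0 0 -0.01 -0.06" --pt "0.085 0 0 0 0" --pt "0.085 0 0 0 0"

```text
clock: 4.53
position: [0.513, -0.2877, 0.1006]
ee_rot: [0.538, 0.459, -0.537, 0.46]
ft_force: [1.2, -1.2, 1.0]
grip_width: 0.992
```

```bash
cat >> h.py <<'E'
def st():
    o=monitor.get_obs(); x,y,z,w=o["ee_rot"]; yaw=np.arctan2(1-2*(x*x+z*z),2*(x*y-w*z))
    print("clk",round(o["clock"],2),"pos",np.round(np.array(o["position"])*1000,1),"yaw",round(yaw,3),"F",np.round(o["ft_force"],1),"M",np.round(o["torque"],2),"g",round(o["grip_width"]*85.4,1),"j",np.round(o["joint_pos"],2).tolist())
E
python3 -c "
from h import *
st()"
```

```text
clk 4.53 pos [ 513.  -287.7  100.6] yaw -0.155 F [ 1.2 -1.2  1. ] M [ 0.01 -0.03 -0.04] g 84.7 j [-0.13, 0.42, 0.7, 1.75, -0.3, 1.08, 0.52]
```

step_arm --pt "0.085 0.0005 0 -0.025 0" --pt "0.085 0 0 -0.0255 0" --pt "0 0 0 0 0" --pt "0 0 0 0 0" --pt "0 0 0 0 0" --pt "0 0 0 0 0" --pt "0 0 0 0 0" --pt "0 0 0 0 0" --pt "0 0 0 0 0" --pt "0 0 0 0 0" --force 40

```text
clock: 5.37
position: [0.5137, -0.2882, 0.0504]
ee_rot: [0.538, 0.459, -0.537, 0.46]
ft_force: [-1.2, 0.3, 7.2]
grip_width: 0.234
```

```bash
python3 -c "
from h import *
st()"
```

```text
clk 5.37 pos [ 513.7 -288.2   50.4] yaw -0.157 F [-1.2  0.3  7.2] M [ 0.24  0.23 -0.01] g 20.0 j [-0.1, 0.49, 0.67, 1.78, -0.36, 0.99, 0.55]
```

step_arm --pt "0 0 0 0 0" --pt "0 0 0 0 0" --pt "0 0 0 0 0"

```text
clock: 5.62
position: [0.5137, -0.2882, 0.0504]
ee_rot: [0.538, 0.459, -0.537, 0.46]
ft_force: [-0.8, 0.9, 7.4]
grip_width: 0.237
```

```bash
python3 -c "
from h import *
st()"
```

```text
clk 5.62 pos [ 513.7 -288.2   50.4] yaw -0.157 F [-0.8  0.9  7.4] M [0.24 0.28 0.01] g 20.2 j [-0.1, 0.49, 0.67, 1.78, -0.36, 0.99, 0.55]
```

```bash
python3 - <<'E'
from h import *
c=camera("wrist"); im=cv2.resize(c["color"][150:390,120:440],(800,600),interpolation=cv2.INTER_CUBIC); cv2.imwrite("pics/w3.png",im[:,:,::-1])
E
```

```text
(no output)
```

View pics/w3.png

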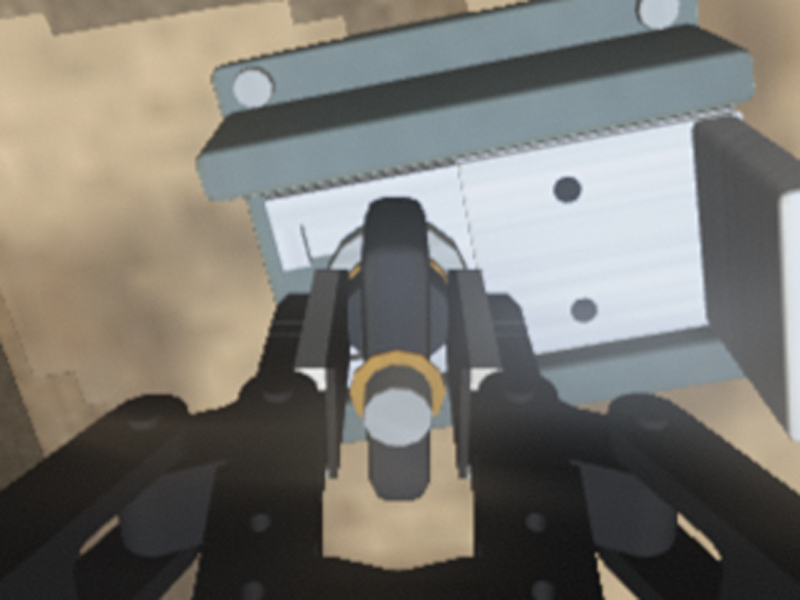

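step_arm --pt "0.04 0 0 0 0" --pt "0.04 0 0 0 0" --pt "0.04 0 0 0.004 0" --pt "0.04 0 0 0.005 0" --pt "0 0 0 0 0" --pt "0 0 0 0 0" --pt "0 0 0 0 0" --pt "0 0 0 0 0" --pt "0 0 0 0 0" --pt "0 0 0 0 0" --force 40

```text
clock: 6.5
position: [0.5136, -0.288, 0.0583]
ee_rot: [0.538, 0.459, -0.537, 0.46]
ft_force: [3.8, -0.1, 4.8]
grip_width: 0.13
```

```bash
python3 -c "
from h import *
st()"
```

```text
clk 6.5 pos [ 513.6 -288.    58.3] yaw -0.157 F [ 3.8 -0.1  4.8] M [-0.11 -0.71  0.15] g 11.1 j [-0.1, 0.48, 0.67, 1.78, -0.35, 1.01, 0.55]
```

step_arm --pt "0 0 0 0.0002 -0.08" --pt "0 0 0 0.0003 -0.12" --pt "0 0 0 0.0004 -0.12" --pt "0 0 0 0.0003 -0.12" --pt "0 0 0 0.0004 -0.12" --pt "0 0 0 0.0003 -0.12" --pt "0 0 0 0.0004 -0.12" --pt "0 0 0 0.0003 -0.12" --pt "0 0 0 0.0004 -0.12" --pt "0 0 0 0.0004 -0.12" --pt "0 0 0 0.0004 0" --pt "0 0 0 0 0"

```text
clock: 7.5
position: [0.5138, -0.2882, 0.0618]
ee_rot: [0.702, 0.089, -0.701, 0.09]
ft_force: [5.8, -2.6, 0.3]
grip_width: 0.125
```

```bash
python3 -c "
from h import *
st()"
```

```text
clk 7.5 pos [ 513.8 -288.2   61.8] yaw -1.318 F [ 5.8 -2.6  0.3] M [-0.42 -1.39 -0.13] g 10.7 j [-0.28, 0.57, 0.93, 1.78, -0.52, 1.05, -0.48]
```

step_arm --pt "0 0 0 0.0003 -0.12" --pt "0 0 0 0.0004 -0.12" --pt "0 0 0 0.0003 -0.12" --pt "0 0 0 0.0004 -0.12" --pt "0 0 0 0.0003 -0.12" --pt "0 0 0 0.0004 -0.12" --pt "0 0 0 0.0004 -0.12" --pt "0 0 0 0.0003 -0.12" --pt "0 0 0 0.0004 -0.12" --pt "0 0 0 0.0004 -0.12" --pt "0 0 0 0.0004 -0.12" --pt "0 0 0 0.0004 -0.12"

```text
clock: 8.5
position: [0.5137, -0.2884, 0.0662]
ee_rot: [0.586, -0.397, -0.584, -0.397]
ft_force: [4.9, -4.1, -2.2]
grip_width: 0.13
```

step_arm --pt "0 0 0 0.0002 -0.07" --pt "0 0 0 0 0"

```text
clock: 8.67
position: [0.5136, -0.2885, 0.0664]
ee_rot: [0.572, -0.417, -0.57, -0.417]
ft_force: [5.9, -3.2, 0.3]
grip_width: 0.132
```

```bash
python3 -c "
from h import *
st()"
```

```text
clk 8.67 pos [ 513.6 -288.5   66.4] yaw -2.832 F [ 5.9 -3.2  0.3] M [-0.71 -1.33 -0.09] g 11.2 j [-0.45, 0.78, 1.24, 1.78, -0.8, 1.19, -1.79]
```

step_arm --pt "0.05 0 0 0 0" --pt "0.05 0 0 0 0" --pt "0.05 0 0 0 0" --pt "0.05 0 0 0.02 0" --pt "0.05 0 0 0.035 0" --pt "0.05 0 0 0.035 0.1" --pt "0.05 0 0 0.02 0.12" --pt "0.05 0 0 0 0.12" --pt "0.05 0 0 0 0.12" --pt "0.05 0 0 0 0.12" --pt "0.05 0 0 0 0.12" --pt "0.05 0 0 0 0.12"

```text
clock: 9.67
position: [0.5123, -0.2876, 0.176]
ee_rot: [-0.691, 0.151, 0.691, 0.151]
ft_force: [-0.3, -0.2, 0.0]
grip_width: 0.589
```

step_arm --pt "0.05 0 0 0 0.12" --pt "0.05 0 0 0 0.12" --pt "0.05 0 0 0 0.12" --pt "0.05 0 0 0 0.12" --pt "0.05 0 0 0 0.12" --pt "0.05 0 0 0 0.12" --pt "0.05 0 0 0 0.12" --pt "0.05 0 0 0 0.12" --pt "0.05 0 0 0 0.12" --pt "0.05 0 0 0 0.12" --pt "0.05 0 0 0 0.12" --pt "0.05 0 0 0 0.12"

```text
clock: 10.67
position: [0.5122, -0.2877, 0.176]
ee_rot: [-0.619, -0.342, 0.619, -0.342]
ft_force: [-0.7, -0.1, 0.2]
grip_width: 0.582
```

step_arm --pt "0.05 0.02 0 0 0.12" --pt "0.05 0.03 0.001 0 0.12" --pt "0.05 0.02 0.001 0 0.12" --pt "0.05 0 0 0 0.12" --pt "0.05 0 0 0 0.0" --pt "0.05 0 0 0 0.0"

```text
clock: 11.17
position: [0.5819, -0.2863, 0.1759]
ee_rot: [-0.522, -0.477, 0.523, -0.476]
ft_force: [-0.0, 0.7, 0.4]
grip_width: 0.582
```

```bash
python3 - <<'E'
from h import *
st()
c=camera("wrist"); save(c,"w4"); W=pts(c)
P=box(W,.56,.62,-.34,-.23,.074,.09); print("rib",rect(P),np.median(P[:,2]))
P=box(W,.49,.55,-.33,-.24,.08,.09); print("bar",len(P),rect(P),np.median(P[:,2]))
P=box(W,.60,.80,-.36,-.20,.015,.1); print("mallet",len(P),np.percentile(P,[1,50,99],axis=0).round(3).tolist())
T=np.load("top0.npz")["W"];P=box(T,.60,.80,-.36,-.20,.015,.1); print("mallet",len(P),np.percentile(P,[1,50,99],axis=0).round(3).tolist())
E
```

```text
clk 11.17 pos [ 581.9 -286.3  175.9] yaw -0.092 F [-0.   0.7  0.4] M [-0.01  0.08 -0.02] g 49.7 j [-0.12, 0.49, 0.71, 1.5, -0.32, 1.28, 0.53]
rib (array([ 585.7, -285. ]), array([10. , 49.6]), 2.3) 0.08066848597816646
bar 1033 (array([ 514. , -288.1]), array([16.8, 53.6]), 24.0) 0.08712643968066633
mallet 8445 [[0.673, -0.334, 0.016], [0.712, -0.273, 0.053], [0.798, -0.239, 0.062]]
mallet 658 [[0.674, -0.338, 0.016], [0.715, -0.278, 0.051], [0.798, -0.24, 0.065]]
```

step_arm --pt "0.05 0.0036 0.001 0 0.12" --pt "0.05 0 0 -0.035 0.005" --pt "0.05 0 0 -0.035 0" --pt "0.05 0 0 -0.035 0" --pt "0.05 0 0 -0.021 0" --pt "0.05 0 0 0 0"

```text
clock: 11.72
position: [0.5829, -0.2835, 0.0455]
ee_rot: [0.49, 0.511, -0.493, 0.506]
ft_force: [-0.0, 1.0, -0.8]
grip_width: 0.583
```

```bash
python3 -c "
from h import *
st()"
```

```text
clk 11.72 pos [ 582.9 -283.5   45.5] yaw 0.034 F [-0.   1.  -0.8] M [-0.01  0.04 -0.02] g 49.8 j [-0.07, 0.61, 0.62, 1.6, -0.39, 1.06, 0.69]
```

step_arm --pt "0.05 0.0025 -0.0015 0.003 0" --pt "0.05 0 0 0 0" --pt "0 0 0 0 0" --pt "0 0 0 0 0" --pt "0 0 0 0 0" --pt "0 0 0 0 0" --pt "0 0 0 0 0" --pt "0 0 0 0 0" --pt "0 0 0 0 0" --force 80

```text
clock: 12.47
position: [0.5888, -0.2867, 0.0545]
ee_rot: [0.491, 0.509, -0.49, 0.509]
ft_force: [-3.8, 1.5, 7.9]
grip_width: 0.103
```

```bash
python3 -c "
from h import *
st()"
```

```text
clk 12.47 pos [ 588.8 -286.7   54.5] yaw 0.037 F [-3.8  1.5  7.9] M [ 0.24  0.88 -0.06] g 8.8 j [-0.07, 0.61, 0.62, 1.59, -0.39, 1.07, 0.69]
```

step_arm --pt "0 0 0 0.001 0" --pt "0 0 0 0.001 0" --pt "0 0 0 0 0" --pt "0 0.004 0.0001 0 0" --pt "0 0.005 0.0002 0 0" --pt "0 0.005 0.0002 0 0"

```text
clock: 12.97
position: [0.6035, -0.2856, 0.055]
ee_rot: [0.49, 0.509, -0.49, 0.509]
ft_force: [1.7, -0.5, -3.4]
grip_width: 0.096
```

```bash
python3 -c "
from h import *
st()"
```

```text
clk 12.97 pos [ 603.5 -285.6   55. ] yaw 0.038 F [ 1.7 -0.5 -3.4] M [-0.02 -0.08 -0.01] g 8.2 j [-0.06, 0.64, 0.61, 1.55, -0.4, 1.08, 0.68]
```

Free and holding most of the weight; continue the slide.

step_arm --pt "0 0.006 0.0002 0 0" --pt "0 0.006 0.0002 0 0" --pt "0 0.006 0.0002 0 0" --pt "0 0.006 0.0002 0 0" --pt "0 0.006 0.0002 0 0" --pt "0 0.005 0.0002 0 0" --pt "0 0.001 0 0 0" --pt "0 0 0 0 0"

```text
clock: 13.63
position: [0.6392, -0.2845, 0.0551]
ee_rot: [0.49, 0.51, -0.49, 0.509]
ft_force: [-0.6, -0.5, -3.6]
grip_width: 0.099
```

```bash
python3 - <<'E'
from h import *
st()
c=camera("wrist"); save(c,"w5"); W=pts(c)
np.savez("w5.npz",W=W)
c=camera("scene"); im=cv2.resize(c["color"][120:330,220:430],(600,600),interpolation=cv2.INTER_CUBIC); cv2.imwrite("pics/s5.png",im[:,:,::-1])
E
```

```text
clk 13.63 pos [ 639.2 -284.5   55.1] yaw 0.038 F [-0.6 -0.5 -3.6] M [-0.02 -0.09  0.05] g 8.5 j [-0.05, 0.7, 0.6, 1.45, -0.42, 1.12, 0.66]
```

View pics/w5.png

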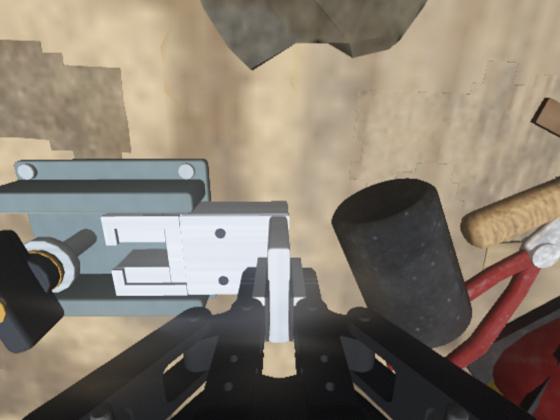

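step_arm --pt "0 0 0 0.01 0" --pt "0 0 0 0.02 0" --pt "0 0 0 0.02 0" --pt "0 0 0 0.01 0" --pt "0 -0.008 0.014 0 -0.05" --pt "0 -0.009 0.015 0 -0.05" --pt "0 -0.009 0.015 0 -0.05" --pt "0 -0.009 0.015 0 -0.05" --pt "0 -0.008 0.015 0 -0.05" --pt "0 -0.008 0.015 0 -0.05" --pt "0 -0.008 0.015 0 -0.05" --pt "0 -0.008 0.0145 0 -0.05"

```text
clock: 14.73
position: [0.5713, -0.1654, 0.1156]
ee_rot: [0.583, 0.401, -0.582, 0.401]
ft_force: [0.4, 0.1, -3.1]
grip_width: 0.102
```

step_arm --pt "0 0 0 0 0" --pt "0 0 0 -0.015 0" --pt "0 0 0 -0.02 0" --pt "0 0 0 -0.015 0" --pt "0 0 0 -0.01 0" --pt "0 0 0 0 0" --pt "0 0 0 0 0"

```text
clock: 15.32
position: [0.5719, -0.1666, 0.0555]
ee_rot: [-0.582, -0.402, 0.582, -0.402]
ft_force: [-0.6, 0.2, -4.0]
grip_width: 0.1
```

```bash
python3 - <<'E'
from h import *
st()
c=camera("top"); save(c,"t6"); W=pts(c)
P=box(W,.45,.65,-.2,-.08,.004,.1); 
import numpy as np
print("rest pts",len(P))
for z0,z1 in [(.0,.01),(.02,.05)]:
    Q=box(W,.45,.65,-.22,-.08,z0,z1); 
c2=camera("scene"); im=cv2.resize(c2["color"][120:330,180:460],(800,600),interpolation=cv2.INTER_CUBIC); cv2.imwrite("pics/s6.png",im[:,:,::-1])
d=regions_of(c2,"rest"); W2=pts(c2)
for k in d[:2]:
    P=W2[k["region"]]; P=P[(P[:,2]>.02)&(P[:,2]<.05)]; print(k["p"],len(P)); 
    A=np.c_[P[:,:2],np.ones(len(P))]
    for i in range(4):
        s=np.linalg.lstsq(A,P[:,2],rcond=None)[0]; r=abs(A@s-P[:,2]); keep=r<np.median(r)*2.5; A,P=A[keep],P[keep]
    print("plane",s.round(3),len(P),np.median(P,0).round(4))
E
```

```text
clk 15.32 pos [ 571.9 -166.6   55.5] yaw -0.362 F [-0.6  0.2 -4. ] M [-0.14 -0.16 -0.01] g 8.6 j [-0.35, 0.51, 0.71, 1.76, -0.38, 1.02, 0.14]
rest pts 104
0.61 701
plane [ 0.027 -0.027  0.022] 451 [ 0.5299 -0.1501  0.0409]
```

View pics/s6.png

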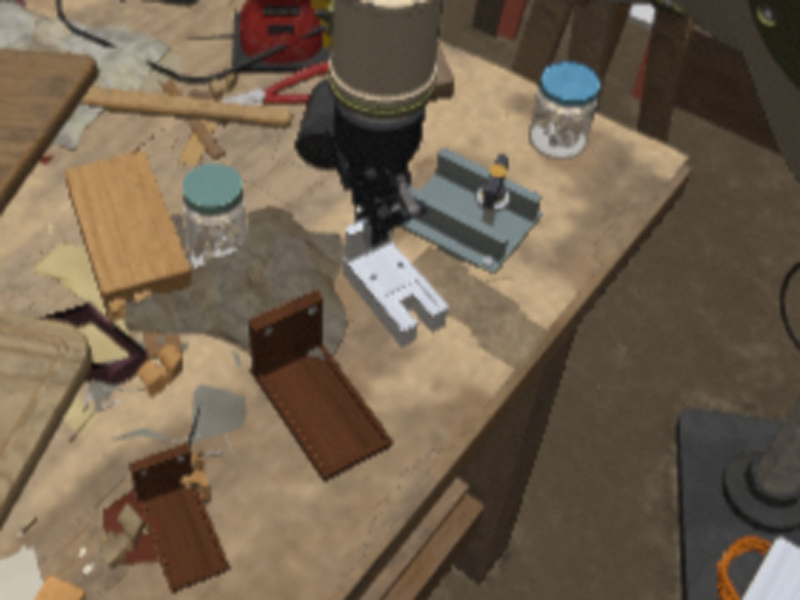

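step_arm --pt "0 0 0 -0.005 0" --pt "0 0 0 -0.004 0" --pt "0 0 0 -0.002 0" --pt "0 0 0 -0.001 0" --pt "0 0 0 0 0"

```text
clock: 15.88
position: [0.5717, -0.1661, 0.0429]
ee_rot: [-0.582, -0.402, 0.582, -0.402]
ft_force: [0.2, -0.5, -3.2]
grip_width: 0.1
```

step_arm --pt "0 0 0 -0.001 0" --pt "0 0 0 0 0"

```text
clock: 16.05
position: [0.5721, -0.1663, 0.0425]
ee_rot: [0.582, 0.402, -0.582, 0.402]
ft_force: [-0.4, 0.3, -1.6]
grip_width: 0.099
```

Touching now; half a millimetre more, then release and rise.

step_arm --pt "0 0 0 -0.001 0" --pt "0 0 0 0 0" --pt "0.04 0 0 0 0" --pt "0.04 0 0 0 0" --pt "0.04 0 0 0 0" --pt "0.04 0 0 0.02 0" --pt "0.085 0 0 0.035 0" --pt "0.085 -0.01 0 0.04 0.12" --pt "0.085 -0.01 0 0.04 0.12" --pt "0.085 -0.01 0 0.03 0.12" --pt "0.085 -0.01 0 0.02 0.12" --pt "0.085 -0.01 0 0.02 0.12"

```text
clock: 17.05
position: [0.5217, -0.1665, 0.2481]
ee_rot: [0.436, 0.556, -0.435, 0.558]
ft_force: [0.7, -0.7, 0.4]
grip_width: 0.994
```

step_arm --pt "0.085 0 0 0 0.12" --pt "0.085 0 0 0 0.12" --pt "0.085 0 0 0 0.12" --pt "0.085 0 0 0 0.12" --pt "0.085 0 0 0 0.12" --pt "0.085 0 0 0 0.12" --pt "0.085 0 0 0 0.12" --pt "0.085 0 0 0 0.12" --pt "0.085 0 0 0 0" --pt "0.085 0 0 0 0"

```text
clock: 17.88
position: [0.5219, -0.1663, 0.2462]
ee_rot: [0.132, 0.695, -0.132, 0.695]
ft_force: [0.6, 0.0, -0.2]
grip_width: 0.995
```

```bash
python3 - <<'E'
from h import *
st()
c=camera("wrist"); save(c,"w7"); W=pts(c); np.savez("w7.npz",W=W)
d=regions_of(c,"rest")[0];m=d["region"];print(d["p"],m.sum())
M=W[m]; 
for z0,z1 in [(.024,.032),(.062,.075)]:
    P=M[(M[:,2]>z0)&(M[:,2]<z1)]; print(len(P),np.median(P,0).round(4),rect(P))
E
```

```text
clk 17.88 pos [ 521.9 -166.3  246.2] yaw 1.194 F [ 0.6  0.  -0.2] M [-0.01 -0.03 -0.1 ] g 85.0 j [-0.33, 0.16, 0.62, 1.68, -0.1, 1.34, 1.51]
0.96 3773
2799 [ 0.5294 -0.15    0.0287] (array([ 526.7, -147.5]), array([50.1, 91.8]), 69.2)
421 [ 0.5722 -0.1647  0.0686] (array([ 572.6, -165.2]), array([49.5,  9.6]), 68.4)
```

View pics/w7.png

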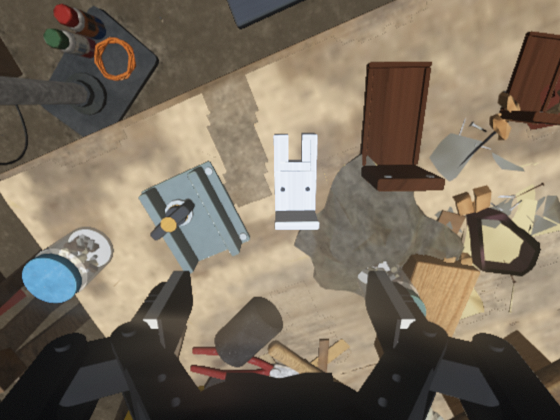

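```bash
python3 - <<'E'
from h import *
W=np.load("w7.npz")["W"]
B=box(W,.5,.62,-.09,.03,.075,.09); print("board top",len(B),rect(B),np.median(B[:,2]))
L=box(W,.42,.62,-.085,.07,.0115,.08); 
from scipy import ndimage
m=(W[...,2]>.005)&(W[...,2]<.018)&(W[...,0]>.42)&(W[...,0]<.62)&(W[...,1]>-.09)&(W[...,1]<.07)
l,n=ndimage.label(ndimage.binary_opening(m)); k=np.argmax(ndimage.sum(m,l,range(1,n+1)))+1
P=W[l==k]; print("cradle low",len(P),rect(P),np.percentile(P[:,2],[5,50,95]).round(4))
F=P[P[:,2]<.0105]; print("floor",rect(F)); H=P[P[:,2]>.012]; 
# express in frame of board: yaw
for yaw in np.radians([-20.5,-21.2]):
    u=np.array([np.cos(yaw),np.sin(yaw)]);v=np.array([-u[1],u[0]])
    print("board u,v",np.percentile(B[:,:2]@u,[2,98]).round(4),np.percentile(B[:,:2]@v,[2,98]).round(4))
    print("low u,v",np.percentile(P[:,:2]@u,[1,99]).round(4),np.percentile(P[:,:2]@v,[1,99]).round(4))
    for s in (1,-1):
        q=H[:,:2]@v; c=np.median(P[:,:2]@v); q2=H[s*(q-c)>.02]; print("lip",s,len(q2),np.percentile(q2[:,:2]@v,[2,50,98]).round(4),"slope",np.polyfit(q2[:,:2]@u,q2[:,:2]@v,1)[0].round(4))
E
```

```text
board top 988 (array([568.7, -39.3]), array([69.4, 15.3]), 69.2) 0.08243812959129387
cradle low 7396 (array([534.6, -32.1]), array([ 89.5, 189.7]), 58.1) [0.0077 0.0095 0.0164]
floor (array([504.9, -21.8]), array([ 93.1, 118.9]), 68.1)
board u,v [0.5393 0.5529] [0.1284 0.1949]
low u,v [0.425  0.5954] [0.1136 0.1969]
lip 1 635 [0.1807 0.194  0.1979] slope 0.0228
lip -1 1350 [0.1101 0.1295 0.1377] slope -0.0344
board u,v [0.5374 0.551 ] [0.1351 0.2015]
low u,v [0.4231 0.5936] [0.1202 0.2027]
lip 1 633 [0.1865 0.1999 0.2036] slope 0.0332
lip -1 1312 [0.1167 0.1355 0.1434] slope -0.0325
```

step_arm --pt "0.085 0.005 0.019 -0.03 0.01" --pt "0.085 0 0 -0.04 0" --pt "0.085 0 0 -0.04 0" --pt "0.085 0 0 -0.04 0" --pt "0.085 0 0 -0.03 0" --pt "0.085 0 0 0 0" --pt "0.085 0 0 0 0" --pt "0.085 0 0 0 0"

```text
clock: 18.65
position: [0.5281, -0.1476, 0.0682]
ee_rot: [0.128, 0.695, -0.128, 0.696]
ft_force: [-0.3, 0.1, 0.5]
grip_width: 0.995
```

```bash
python3 - <<'E'
from h import *
st()
E
```

```text
clk 18.65 pos [ 528.1 -147.6   68.2] yaw 1.207 F [-0.3  0.1  0.5] M [ 0.01 -0.02 -0.07] g 84.9 j [-0.29, 0.35, 0.57, 1.87, -0.23, 0.98, 1.58]
```

step_arm --pt "0.085 -0.001 0 -0.025 0" --pt "0.085 0 0 -0.025 0" --pt "0.085 0 0 -0.01 0" --pt "0.085 0 0 0 0" --pt "0.085 0 0 0 0" --pt "0.085 0 0 0 0"

```text
clock: 19.15
position: [0.5273, -0.1475, 0.0082]
ee_rot: [0.128, 0.695, -0.128, 0.696]
ft_force: [-0.6, -0.2, 0.3]
grip_width: 0.996
```

```bash
python3 - <<'E'
from h import *
st()
E
```

```text
clk 19.15 pos [ 527.3 -147.5    8.2] yaw 1.208 F [-0.6 -0.2  0.3] M [0.05 0.04 0.05] g 85.1 j [-0.26, 0.44, 0.53, 1.91, -0.29, 0.86, 1.63]
```

step_arm --pt "0 0 0 0 0" --pt "0 0 0 0 0" --pt "0 0 0 0 0" --pt "0 0 0 0 0" --pt "0 0 0 0 0" --pt "0 0 0 0 0" --pt "0 0 0 0.003 0" --pt "0 0 0 0.007 0" --pt "0 0 0 0.01 0" --pt "0 0 0 0.01 0" --pt "0 0 0 0 0" --pt "0 0 0 0 0" --force 80

```text
clock: 20.15
position: [0.5265, -0.1471, 0.0371]
ee_rot: [0.128, 0.695, -0.127, 0.696]
ft_force: [0.2, -1.0, -4.6]
grip_width: 0.564
```

```bash
python3 - <<'E'
from h import *
st()
E
```

```text
clk 20.15 pos [ 526.5 -147.1   37.1] yaw 1.208 F [ 0.2 -1.  -4.6] M [ 0.01  0.08 -0.02] g 48.2 j [-0.28, 0.4, 0.55, 1.9, -0.26, 0.92, 1.61]
```

step_arm --pt "0 0 0 0.025 0" --pt "0 0 0 0.025 0" --pt "0 0 0 0.025 0" --pt "0 -0.002 0.014 0 0" --pt "0 -0.003 0.02 0 0" --pt "0 -0.003 0.02 0 0" --pt "0 -0.003 0.02 0 0" --pt "0 -0.003 0.02 0 0" --pt "0 -0.003 0.02 0 0" --pt "0 -0.0025 0.0175 0 0" --pt "0 0 0 0 0" --pt "0 0 0 0 0"

```text
clock: 21.15
position: [0.5061, -0.0147, 0.1109]
ee_rot: [0.127, 0.696, -0.127, 0.695]
ft_force: [0.0, -0.8, -3.1]
grip_width: 0.562
```

```bash
python3 - <<'E'
from h import *
st()
c=camera("wrist"); save(c,"w8"); W=pts(c)
B=box(W,.5,.62,-.09,.03,.075,.088); print("board top",len(B),rect(B))
d=regions_of(c,"rest")[0];m=d["region"];M=W[m];print(d["p"],m.sum())
z=np.nanpercentile(M[:,2],99);P=M[M[:,2]>z-.006]; print(z,len(P),rect(P))
c=camera("top");d=regions_of(c,"rest"); W=pts(c)
R=box(W,.44,.62,-.1,.06,.16,.19);print("rib?",len(R), rect(R) if len(R) else "")
E
```

```text
clk 21.15 pos [506.1 -14.7 110.9] yaw 1.21 F [ 0.  -0.8 -3.1] M [-0.02  0.08  0.01] g 48.0 j [-0.53, 0.19, 0.52, 1.94, -0.11, 1.04, 1.25]
board top 0 (array([0., 0.]), array([0., 0.]), 0.0)
0.92 18563
0.1338341992963306 16521 (array([506.3, -14.6]), array([50.3, 92.8]), 69.4)
rib? 3 (array([477.5, -63. ]), array([6. , 0.3]), 71.1)
```

View pics/w8.png

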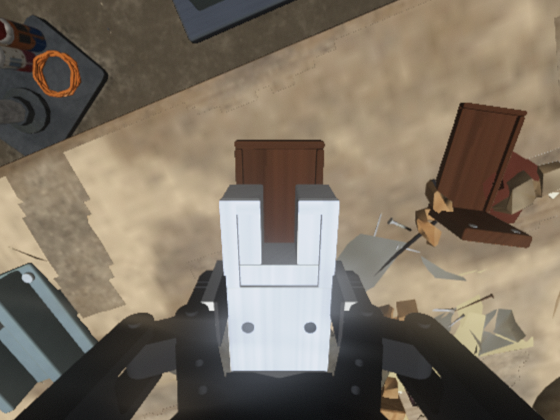

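step_arm --pt "0 0 -0.0007 -0.02 0" --pt "0 0 0 -0.02 0" --pt "0 0 0 -0.02 0" --pt "0 0 0 -0.015 0" --pt "0 0 0 -0.007 0" --pt "0 0 0 0 0" --pt "0 0 0 0 0"

```text
clock: 21.93
position: [0.5066, -0.0169, 0.0296]
ee_rot: [0.128, 0.695, -0.128, 0.695]
ft_force: [-0.3, -0.1, -2.6]
grip_width: 0.563
```

```bash
python3 - <<'E'
from h import *
st()
c=camera("wrist"); W=pts(c)
L=W[(W[...,2]>.004)&(W[...,2]<.02)]
d=regions_of(c,"rest")[0];M=W[d["region"]];z=np.nanpercentile(M[:,2],97);P=M[M[:,2]>z-.006]; print(z,rect(P))
c2=camera("scene"); a=c["color"][90:350,130:430]; b=c2["color"][180:320,210:370]
cv2.imwrite("pics/w9.png",np.hstack([cv2.resize(a,(400,347)),cv2.resize(b,(397,347),interpolation=cv2.INTER_CUBIC)])[:,:,::-1])
E
```

```text
clk 21.93 pos [506.6 -16.9  29.6] yaw 1.207 F [-0.3 -0.1 -2.6] M [-0.02  0.01  0.01] g 48.1 j [-0.49, 0.32, 0.5, 2.0, -0.19, 0.87, 1.31]
0.05202857364798876 (array([506.8, -16.7]), array([50.4, 93. ]), 69.0)
```

View pics/w9.png

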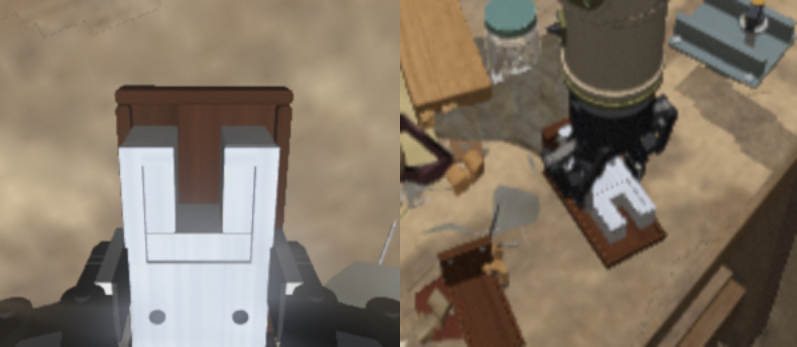

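step_arm --pt "0 0 0.0014 0 0" --pt "0 0 0 -0.004 0" --pt "0 0 0 -0.004 0" --pt "0 0 0 -0.003 0" --pt "0 0 0 -0.001 0" --pt "0 0 0 0 0" --pt "0 0 0 0 0"

```text
clock: 22.67
position: [0.5063, -0.015, 0.0171]
ee_rot: [0.128, 0.696, -0.128, 0.695]
ft_force: [0.1, 0.4, -4.0]
grip_width: 0.565
```

```bash
python3 - <<'E'
from h import *
st()
E
```

```text
clk 22.67 pos [506.3 -15.   17.1] yaw 1.208 F [ 0.1  0.4 -4. ] M [0.02 0.07 0.08] g 48.2 j [-0.49, 0.34, 0.49, 2.01, -0.21, 0.85, 1.32]
```

step_arm --pt "0 0 0 -0.001 0" --pt "0 0 0 0 0" --pt "0 0 0 0 0"

```text
clock: 22.92
position: [0.5064, -0.0149, 0.0163]
ee_rot: [0.128, 0.696, -0.128, 0.696]
ft_force: [0.4, -0.2, -3.8]
grip_width: 0.569
```

step_arm --pt "0 0 0 -0.0007 0" --pt "0 0 0 0 0" --pt "0 0 0 0 0"

```text
clock: 23.17
position: [0.5064, -0.015, 0.0155]
ee_rot: [0.128, 0.695, -0.128, 0.696]
ft_force: [0.1, 0.1, -4.1]
grip_width: 0.563
```

step_arm --pt "0 0 0 -0.0007 0" --pt "0 0 0 0 0" --pt "0 0 0 0 0"

```text
clock: 23.42
position: [0.5065, -0.0149, 0.0154]
ee_rot: [0.128, 0.696, -0.127, 0.695]
ft_force: [-2.9, 0.4, 6.0]
grip_width: 0.565
```

step_arm --pt "0.07 0 0 0 0" --pt "0.07 0 0 0 0" --pt "0.07 0 0 0 0" --pt "0.07 0 0 0 0" --pt "0.07 0 0 0.01 0" --pt "0.07 0 0 0.02 0" --pt "0.07 0 0 0.035 0" --pt "0.07 0 0 0.04 0" --pt "0.07 -0.01 0 0.04 0" --pt "0.07 -0.01 0 0.04 0" --pt "0.07 0 0 0.03 0" --pt "0.07 0 0 0 0"

```text
clock: 24.42
position: [0.4888, -0.0152, 0.237]
ee_rot: [0.129, 0.692, -0.126, 0.699]
ft_force: [2.0, 0.6, 0.3]
grip_width: 0.817
```

```bash
python3 - <<'E'
from h import *
st()
c=camera("wrist"); W=pts(c)
d=regions_of(c,"rest")[0];M=W[d["region"]]
P=M[(M[:,2]>.03)&(M[:,2]<.042)];A=np.c_[P[:,:2]-P[:,:2].mean(0),np.ones(len(P))];print("body",rect(P),"plane",np.linalg.lstsq(A,P[:,2],rcond=None)[0].round(4))
P=M[(M[:,2]>.07)];print("rib",rect(P),np.median(P[:,2]))
B=box(W,.5,.62,-.09,.03,.079,.09); print("board",rect(B))
c2=camera("scene");W2=pts(c2)
for q in ["jar_teal_mid","jar_blue_mid","glue_mid"]:
    d=regions_of(c2,q)
    if d: print(q,d[0]["p"],np.nanmedian(W2[d[0]["region"]],0).round(3))
a=c["color"]; b=c2["color"][120:400,160:440]
cv2.imwrite("pics/w10.png",np.hstack([cv2.resize(a,(460,345)),cv2.resize(b,(340,345),interpolation=cv2.INTER_AREA)])[:,:,::-1])
E
```

```text
clk 24.42 pos [488.8 -15.2 237. ] yaw 1.207 F [2.  0.6 0.3] M [ 0.05 -0.05  0.05] g 69.8 j [-0.58, -0.0, 0.53, 1.83, -0.0, 1.3, 1.15]
body (array([513. , -17.8]), array([ 51., 106.]), 68.0) plane [ 0.027  -0.0124  0.0363]
rib (array([552.9, -32.8]), array([49.2,  9.5]), 69.2) 0.07652423196042657
board (array([564.4, -36.9]), array([69.3, 20.9]), 67.9)
jar_teal_mid 0.9 [ 0.686 -0.079  0.087]
jar_blue_mid 0.98 [ 0.515 -0.424  0.067]
glue_mid 0.74 [0.492 0.291 0.082]
```

View pics/w10.png

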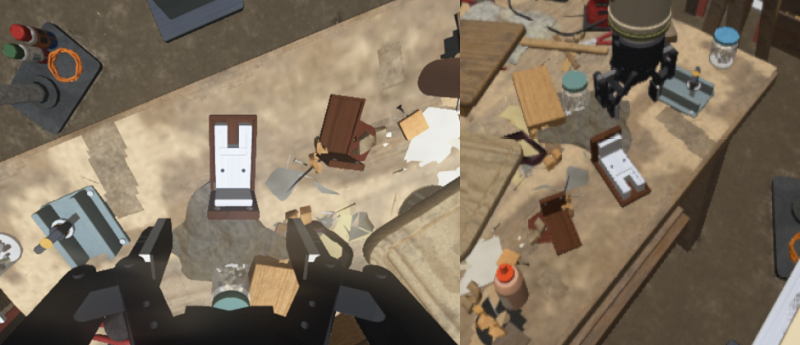

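```bash
python3 -c "
from h import *
st(); print(ticket.hand_in())"
```

```text
clk 24.72 pos [485.8 -15.  228.8] yaw 1.208 F [-0.6  0.1 -0.8] M [-0.04  0.02 -0.04] g 69.7 j [-0.58, 0.01, 0.53, 1.84, -0.0, 1.29, 1.15]
the job is handed in; nothing more can be done
None
```

The tool rest is out of the jig and stored flat in the larger cradle, with its rib at the tall end board. I handed the job in at 24.7 s.

- **Nut:** I turned it about 2.7 rad clockwise. By camera the T-bar rose 8.4 mm, which puts the nut at about 2.8 rad. My first grip closed on a 20 mm hub below the T-bar, so I opened, moved up 8 mm and gripped the bar itself before turning anything.
- **Rest:** I drew it out by its rib (a 50 mm slide), set it flat on the bare bench and let go. I then gripped it across its body and laid it in the cradle.

**Last checks:**
- **Position:** the rib centre is about 0.5 mm from where I wanted it.
- **Height:** the body's top is 36 mm up, as expected on the 8 mm floor.
- **Bystanders:** both jars and the glue bottle are within about 1–2 mm of their first measurements.
- **Gripper:** it is clear of everything.

**Disagreements:**
- **Tilt:** a plane fitted to the rest's top gave about 1.5° of tilt, though the picture shows it lying flat. I put this down to the camera and did not re-measure.
- **End board:** its top edge came out about 5 mm off the earlier reading in the final shot. I trusted the earlier one, because the cut-off I used this time can mix in rib points.

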